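# Roll a lens tube into its vee cradle and clamp it

## Task

On the microscope bench a black lens tube is parked on the grey loading deck of the alignment cradle. Without lifting it off the deck, push it over the crest so that it rolls down the ramp into the vee, let it come to rest and centre itself there, untouched, and only then swing the blue hold-down arm fully down so that its rubber pad rests on the tube. Leave the glass dish, the amber jar and the green slide box where they are.

Things in the scene. Friction and masses are not known exactly. Their poses are not given: they have to be found in the camera images.
- tube: lens tube: black cylinder, diameter 44 mm, length 130 mm, about 0.28 kg, free to roll, with aluminium and brass bands and a white stripe. Origin at its centre; y = the cylinder's axis, z points up at the start and turns as it rolls. It starts parked in the cradle's dip, its centre 85 mm above the bench and up to 10 mm off the cradle's middle along y.
- cradle: alignment cradle fixed to the bench, place and yaw vary: white base plate (x -135 to 90 mm, 160 mm wide, 12 mm thick), deck 150 mm wide. Origin on the bench under the middle of the vee; x = rolling direction, y along the vee, z up. Grey loading deck: rear edge x = -126 mm, top 65 mm above the bench; shallow parking dip at x = -99 mm, top 63 mm.
- vee_seat (a point): centre of the tube when seated in the middle of the vee, 61 mm above the bench, x = 0; axes as the cradle's. The vee is 90 degrees, bottom line 30 mm above the bench, its far wall rising to x = 38 mm, 68 mm high.
- clamp_hinge (a point): hinge line of the hold-down arm, x = 58 mm in the cradle's frame, 95 mm above the bench, beyond the vee, between two white cheeks (62 mm apart over their outsides, up to 107 mm high). Axes as the cradle's.
- clamp_handle (a point): middle of the orange round grip bar at the free end of the hold-down arm: diameter 16 mm, 70 mm long along the cradle's y, 100 mm from the hinge line. The arm itself is a blue bar 26 mm wide and 10 mm thick, 0.35 kg, with a rubber pad under it 58 mm from the hinge.
- clamp (a joint): angle of the hold-down arm, rad: 0 = shut, level, pointing to the cradle's -x, pad on the seated tube; grows as it opens: handle at hinge + 100 mm * (-cos, sin) in the cradle's x and z; stop at 1.45. Starts at 1.1 to 1.4, held by friction; below about 0.7 it may sink shut by its own weight, which then keeps the pad on the tube. About 3 N at the handle moves it.
- dish: bystander: closed glass dish, diameter 92 mm, 18 mm high; origin at the centre of its underside.
- jar: bystander: amber jar with a blue cap, diameter 56 mm, 85 mm high; origin at the centre of its underside.
- slide_box: bystander: green slide box 95 x 85 x 30 mm; origin at the centre of its underside.
- crest (a point): middle of the crest between parking dip and ramp: x = -74 mm, 65 mm high; axes as the cradle's. A slow light push (under 5 N) on the tube from the rear takes it over; then it rolls by itself within 2 s down the ramp (12 degrees, to x = -24 mm, 54 mm high) into the vee.
There are look-alikes about, which are no part of the job. There is more than one size of the tube; the one meant has the size given above.

How it is judged:
On the way, in this order (a step that is already met when the one before it is completed fails the run):
1. the tube rolls: it has turned by more than about 60 degrees since the start, past the crest and before it is in the vee (angle between tube's own z axis and vertical above 1 rad and x of tube in the frame of vee_seat below -0.006 m).
2. the tube lies centred and at rest in the vee, untouched by the robot, with the hold-down arm still raised (x of tube in the frame of vee_seat between -0.004 and 0.004 m and z of tube in the frame of vee_seat below 0.004 m and angle between the y axis of tube and the y axis of cradle, either way round below 0.06 rad and linear speed of tube below 0.02 m/s and contact force between tube and the arm below 0.1 N and contact force between tube and the fingers below 0.1 N and value of joint clamp above 0.3 rad), for 0.3 s.
At the end, for the whole second after the job is handed in: The tube lies in the vee: its centre within 4 mm of the seat across and in height and 30 mm along the vee, its axis within 0.06 rad of the vee's, at rest, and the hold-down arm is shut on it (joint between -0.05 and 0.035 rad) (x of tube in the frame of vee_seat between -0.004 and 0.004 m and y of tube in the frame of vee_seat between -0.03 and 0.03 m and z of tube in the frame of vee_seat below 0.004 m and angle between the y axis of tube and the y axis of cradle, either way round below 0.06 rad and value of joint clamp between -0.05 and 0.035 rad and linear speed of tube below 0.02 m/s); the robot touches nothing.
It fails at once if the tube is lifted: its centre rises more than 12 mm above its parked height (z of tube in the frame of vee_seat above 0.036 m).
It fails at once if a bystander (dish, jar or slide box) is moved by more than 25 mm (distance of any of dish, jar, slide_box from where it was at the start of the episode above 0.025 m).
It also fails if it takes over 48 s, if anything falls off the work surface, if the arm or the gripper's body presses on something with over 40 N, if the wrist force passes 120 N, or if a joint passes its speed limit or range.

## Robot

A 6-joint arm with a two-finger parallel gripper is mounted at the origin on the work surface. World frame = base frame: x ahead of the robot, y to its left, z up, the work surface at z = 0. Lengths are in m, angles in rad, forces in N, time in s.
With the tool pointing down it reaches from about 0.35 to 0.975 m from the base axis. Payload 4.9 kg.
Tool frame: the origin (TCP) lies midway between the tips of the shut fingers; the grasp point (between the pads) lies 19 mm behind it; x points along the fingers, z is the direction in which the jaws open and shut, and the axes are right-handed (so a half turn about x gives the same grasp; the last joint's range is limited). The gripper opens to 85 mm and grips with 20 to 120 N. Pads are 22 mm wide; open, the fingers measure 114 mm over their backs; the gripper's body (76 mm by 85 mm) begins 54 mm behind the grasp point. The pads swing forward as they close: fully open they stand 13 mm farther back than shut.
Start: joints at [1.148, 0.053, 1.613, -0, 1.476, -0.119], TCP at [0.187, 0.596, 0.231] pointing down, gripper open.
Joint ranges: [-3.01, 3.01], [-1.01, 2.22], [0.06, 2.58], [-1.02, 4.17], [0.09, 2.62], [-3.14, 3.14]. Speed limits (rad/s): [2.57, 2.57, 3.14, 3.14, 3.14, 3.14].

## Interface

Orientations are given as a unit quaternion [w, x, y, z].
In Python, from plant import state, cams, workorder, nets gives the robot as it stands.
- The arm moves only by the tool play_rows, never from a script. Its argument "motion" is a list of rows, each a list of 3 entries, a list of its own where there are three numbers: the closure, from -1 (fully open) to 1 (shut), then the shift along the world's x, y, z in m, then the turn about the world's z in rad. A call has 1 to 5 rows; each row is the pose to reach, as a shift and turn from the pose commanded when the call began; what a row does not reach only later rows make up. A row lasts 1/10 s, in which the tool goes at most 50 mm and 8.59 degrees, less where a joint would pass 70% of its speed; a pose out of reach is approached as far as the arm can. A call with a gripper value outside its range is refused whole. The fingers move at their own pace and stop on an object; the grip force is fixed at half the most. Time passes only in rows, so rows that repeat a pose let the fingers close. It gives the time, the measured TCP pose, the force and the opening at its end, in the units of the state.
- state(): the state, without advancing time (a new reading comes with each control period).
- cams.grab_frame(name): name is "scene" or "top" or "wrist"; returns (picture, depth): 480x640x3 uint8, red, green, blue; 480x640 float32, m along the optical axis (not along the pixel's ray), 0 where there is no reading.
- cams.camera_info(name): a dict with "K" (3x3 intrinsics, pixels), "rvec" (rotation vector, rad) and "tvec" (3), from world to camera coordinates, as OpenCV has them. Camera axes: x right, y down, z forward; pixel columns grow to the right and rows downward; lengths in m; the calibration is good to about 2 mm. A picture is of the moment at which its call begins: read the wrist's pose just before it. camera_info takes no time and is no camera call; for the wrist camera it gives the pose at the moment of the call.
- workorder.job_done(): hands the job in, once; it reports no verdict.
Trained networks look in the newest picture that a camera, given by its name, has taken for a name from the list of things; names that differ only in an ending like _2 or _b are one class to them, and where a whole thing is asked for, a point or a joint stands for the part that bears it (a point fixed in the world has none). Each returns a list of dicts, best first, with "score" (0 to 1); they miss things now and then, are a little off and sometimes report something else, mostly with a low value. They report only what shows in the picture. A call takes as long as a camera call. They do not tell look-alikes from the thing itself.
- nets.recognise(camera, target): "at" ([x, y, z] in m, in world coordinates, good to about 4 mm: the middle of the surface that is visible of it).
- nets.landmark_of(camera, target): "at" ([x, y, z] in m, in world coordinates, good to about 4 mm: a listed point, or the origin of a listed thing).
The state is a dict: "time": time; "joint_pos": joint angles; "joint_vel": joint speeds; "joint_efforts": joint torques, N m; "tool_pos": TCP position; "tool_rot": TCP orientation; "contact_force": force on the tool from outside, world axes, zero at the start; "ft_torque": the same for the moment, N m; "gripper_width": opening from 0.0 (shut) to 1.0 (fully open).
Only numpy, scipy, OpenCV 4.12 (cv2) and the standard library are available. Lean on these libraries where they do the work, as an engineer would, in place of code of your own. Each camera call takes 0.05 s, during which the arm holds its last target.

## Working session

There is one attempt and no reset: what is moved stays moved. The work goes in short steps, Python scripts to look and compute and a tool call to move; the robot and the scene stay as the last step left them, time stands still between calls to the robot, and variables do not carry over. Pictures are saved under pics/ and viewed, and the job is handed in when it is done.

Besides the shell and the picture viewer there is one more tool, called after ">>>" as name(argument=value, ...) on one line, values as JSON. play_rows: Moves the arm, as the interface text tells. Its arguments: {"type":"object","properties":{"motion":{"type":"array","items":{"type":"array"}}},"required":["motion"]}

```bash
mkdir -p pics; ls; python3 - <<'E'
from plant import state,cams,nets
import cv2
print(state())
for c in ("scene","top"):
    p,d=cams.grab_frame(c); cv2.imwrite(f"pics/{c}0.png",p[:,:,::-1])
    for t in ["tube","cradle","vee_seat","clamp_hinge","clamp_handle","crest","dish","jar","slide_box"]:
        print(c,t,[(round(r['score'],2),[round(float(v),3) for v in r['at']]) for r in nets.landmark_of(c,t)][:3])
E
```

```text
pics
{'time': 0.0, 'joint_pos': array([ 1.14800723e+00,  5.33602366e-02,  1.61425701e+00, -8.58522415e-06,
        1.47599860e+00, -1.19029796e-01]), 'joint_vel': array([ 0.00078182, -0.00088538, -0.0001576 ,  0.003104  , -0.00060541,
       -0.00083104]), 'joint_efforts': array([ 5.89436549e-04, -3.93676078e+01, -3.70179963e+01, -2.72645548e-05,
        6.91347013e-03, -1.69813842e-05]), 'tool_pos': array([0.18671226, 0.59582304, 0.23008301]), 'tool_rot': array([ 0.56927074, -0.41895066,  0.57051318,  0.41824141]), 'contact_force': array([-0.50634592,  0.29441044, -0.43452025]), 'ft_torque': array([ 0.02866376, -0.02721732, -0.03087634]), 'gripper_width': 1.0008520395888447}
scene tube [(0.89, [0.536, 0.251, 0.015]), (0.88, [0.522, -0.003, 0.087]), (0.77, [0.351, 0.142, 0.031])]
scene cradle [(0.72, [0.625, -0.025, -0.004])]
scene vee_seat [(0.57, [0.62, -0.022, 0.063])]
scene clamp_hinge [(0.77, [0.678, -0.039, 0.095])]
scene clamp_handle [(0.72, [0.553, -0.003, 0.069]), (0.63, [0.649, -0.031, 0.192])]
scene crest [(0.73, [0.551, -0.0, 0.068])]
scene dish [(0.93, [0.692, 0.151, 0.002])]
scene jar [(0.79, [0.643, -0.179, 0.001])]
scene slide_box [(0.98, [0.45, -0.167, -0.001])]
top tube [(0.88, [0.523, -0.0, 0.086]), (0.71, [0.54, 0.249, 0.02]), (0.68, [0.35, 0.145, 0.025])]
top cradle [(0.92, [0.623, -0.023, -0.002])]
top vee_seat [(0.83, [0.622, -0.025, 0.059])]
top clamp_hinge [(0.57, [0.682, -0.033, 0.094])]
top clamp_handle [(0.81, [0.652, -0.031, 0.189])]
top crest [(0.8, [0.553, -0.002, 0.063])]
top dish [(0.66, [0.692, 0.152, -0.002])]
top jar [(0.73, [0.64, -0.185, 0.0])]
top slide_box [(0.87, [0.449, -0.164, 0.003])]
```

View pics/scene0.png

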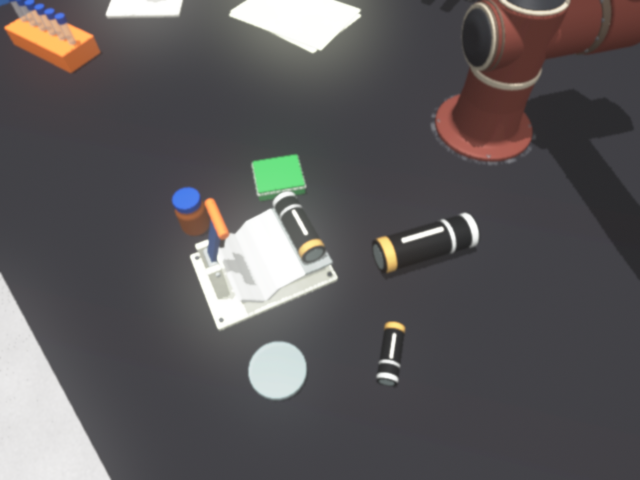

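View pics/top0.png

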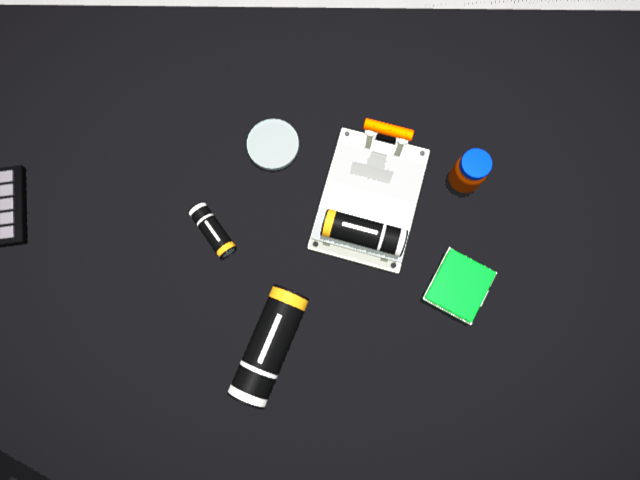

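The top view shows the tube on the deck at about (365,232). The look-alike tubes are the small one at (212,230) and the large one at (268,345), and the open clamp grip is at (388,130). Next I'll refine the cradle yaw and the tube pose.

```bash
cat > h.py <<'E'
import numpy as np, cv2
from plant import state,cams,nets
def cloud(c):
    p,d=cams.grab_frame(c); i=cams.camera_info(c); K=np.array(i['K']);R=cv2.Rodrigues(np.array(i['rvec'],float))[0];t=np.array(i['tvec']).ravel()
    v,u=np.mgrid[:480,:640]; X=np.stack([(u-K[0,2])/K[0,0]*d,(v-K[1,2])/K[1,1]*d,d],-1)
    W=(X-t)@R; W[d==0]=np.nan
    return p,W
E
python3 - <<'E'
from h import *
from scipy.spatial.transform import Rotation as Ro
p,W=cloud("top")
q=state()['tool_rot'];print(Ro.from_quat(q,scalar_first=True).as_matrix().round(3))
near=(np.hypot(W[...,0]-.6,W[...,1]+.02)<.17)
w=near&(p.min(2)>110)&(W[...,2]<.03)&(W[...,2]>.004)
al=near&(W[...,2]>.007)&(W[...,2]<.12)&~((p[...,1]>p[...,0].astype(int)+40))&(p[...,0]>=0)
# plate rect
m=w.astype(np.uint8); pts=W[w][:,:2].astype(np.float32); print(len(pts),cv2.minAreaRect(pts*1000))
# tube top
b=near&(W[...,2]>.09)&(W[...,2]<.115)&(np.hypot(W[...,0]-.523,W[...,1])<.075)
pts=W[b]; print(len(pts),cv2.minAreaRect((pts[:,:2]*1000).astype(np.float32)),np.nanmax(pts[:,2]))
o=near&(p[...,0]>180)&(p[...,2]<80)&(W[...,2]>.13)
pts=W[o]; print('handle',len(pts),cv2.minAreaRect((pts[:,:2]*1000).astype(np.float32)),pts.mean(0),pts.max(0))
E
```

```text
[[ 0.    -0.954  0.299]
 [ 0.     0.299  0.954]
 [-1.    -0.     0.   ]]
2481 ((601.9336547851562, -10.100143432617188), (319.14276123046875, 225.61204528808594), 75.65028381347656)
2250 ((523.8809814453125, -4.220245361328125), (129.82894897460938, 42.893367767333984), 75.85460662841797) 0.10997429892931472
handle 516 ((651.3886108398438, -31.398582458496094), (69.70680236816406, 16.984012603759766), 75.06281280517578) [ 0.64985773 -0.03113452  0.19707304] [0.66732297 0.0028649  0.20132472]
```

>>> play_rows(motion=[[0, [0.02, -0.043, 0], 0.05], [0, [0.04, -0.086, 0], 0.053], [0, [0.06, -0.129, 0], 0.053], [0, [0.08, -0.172, 0], 0.053], [0, [0.1, -0.215, 0], 0.053]])

```text
time: 1.55
tool_pos: [0.2873, 0.3798, 0.2314]
tool_rot: [0.559, -0.434, 0.558, 0.434]
contact_force: [0.6, 0.1, 0.1]
gripper_width: 0.5
```

>>> play_rows(motion=[[0, [0.02, -0.043, 0], 0], [0, [0.04, -0.086, 0], 0], [0, [0.06, -0.129, 0], 0], [0, [0.08, -0.172, 0], 0], [0, [0.1, -0.215, 0], 0]])

```text
time: 2.05
tool_pos: [0.3874, 0.1646, 0.2317]
tool_rot: [0.559, -0.434, 0.558, 0.433]
contact_force: [0.0, -0.2, -0.1]
gripper_width: 0.503
```

>>> play_rows(motion=[[0, [0.02, -0.043, 0], 0], [0, [0.04, -0.086, 0], 0], [0, [0.06, -0.129, 0], 0], [0, [0.074, -0.154, 0], 0], [0, [0.074, -0.154, 0], 0]])

```text
time: 2.55
tool_pos: [0.462, 0.0095, 0.2314]
tool_rot: [0.56, -0.432, 0.56, 0.432]
contact_force: [-0.2, -0.2, -0.6]
gripper_width: 0.499
```

>>> play_rows(motion=[[0, [-0.001, 0.002, -0.04], 0.005], [0, [-0.001, 0.002, -0.08], 0.005], [0, [-0.001, 0.002, -0.12], 0.005], [0, [-0.001, 0.002, -0.154], 0.005], [0, [-0.001, 0.002, -0.154], 0.005]])

```text
time: 3.05
tool_pos: [0.4552, 0.0157, 0.072]
tool_rot: [0.555, -0.432, 0.56, 0.438]
contact_force: [-0.9, 0.8, -0.5]
gripper_width: 0.502
```

```bash
python3 - <<'E'
from h import *
p,W=cloud("scene"); cv2.imwrite("pics/s1.png",cv2.resize(p[150:330,150:400,::-1],None,fx=3,fy=3))
s=state();print(s['tool_pos'],s['contact_force'])
E
```

```text
[0.45765723 0.01528791 0.07522905] [-0.2178269   0.45687831  0.44601405]
```

View pics/s1.png

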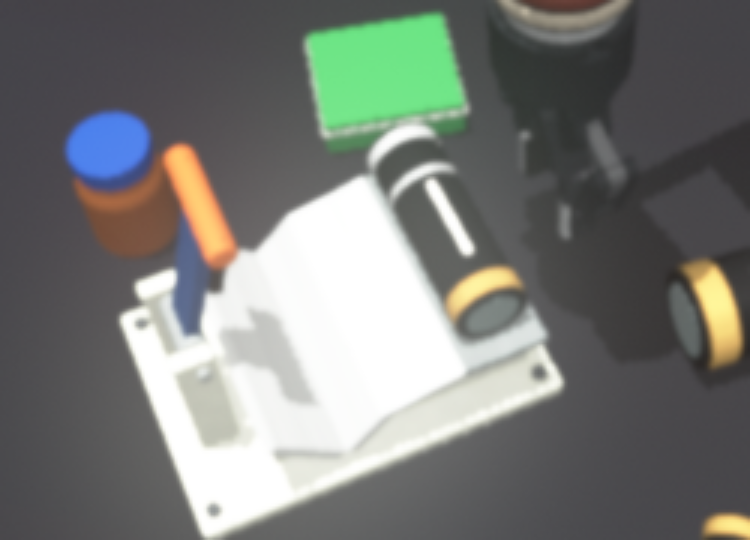

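>>> play_rows(motion=[[0, [0.006, -0.0015, 0], 0], [0, [0.012, -0.003, 0], 0], [0, [0.018, -0.0045, 0], 0], [0, [0.024, -0.006, 0], 0], [0, [0.029, -0.0075, 0], 0]])

```text
time: 3.6
tool_pos: [0.4902, 0.0066, 0.0781]
tool_rot: [0.558, -0.435, 0.557, 0.435]
contact_force: [-0.9, 0.4, 0.2]
gripper_width: 0.506
```

>>> play_rows(motion=[[0, [0.002, -0.0005, 0], 0], [0, [0.004, -0.001, 0], 0], [0, [0.006, -0.0015, 0], 0], [0, [0.008, -0.002, 0], 0], [0, [0.01, -0.0025, 0], 0]])

```text
time: 4.1
tool_pos: [0.4989, 0.0044, 0.0772]
tool_rot: [0.557, -0.435, 0.558, 0.435]
contact_force: [-1.5, -0.4, 0.2]
gripper_width: 0.498
```

```bash
python3 - <<'E'
from h import *
p,W=cloud("scene"); cv2.imwrite("pics/s2.png",cv2.resize(p[150:330,150:400,::-1],None,fx=3,fy=3))
s=state();print(s['tool_pos'],s['contact_force'])
E
```

```text
[0.49932251 0.00427985 0.07732997] [-0.43936312 -0.55437788  0.65746991]
```

View pics/s2.png

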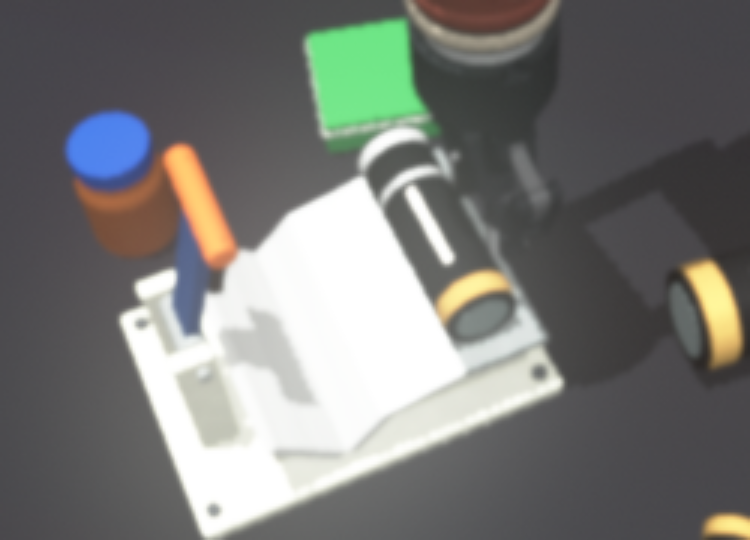

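>>> play_rows(motion=[[0, [0.002, -0.0005, 0], 0], [0, [0.004, -0.001, 0], 0], [0, [0.007, -0.0018, 0], 0], [0, [0.01, -0.0025, 0], 0], [0, [0.012, -0.003, 0], 0]])

```text
time: 4.65
tool_pos: [0.5114, 0.0013, 0.0774]
tool_rot: [0.558, -0.435, 0.557, 0.435]
contact_force: [-0.8, 0.6, -0.2]
gripper_width: 0.499
```

>>> play_rows(motion=[[0, [0.002, -0.0005, 0], 0], [0, [0.004, -0.001, 0], 0], [0, [0.006, -0.0015, 0], 0], [0, [0.008, -0.002, 0], 0], [0, [0.01, -0.0025, 0], 0]])

```text
time: 5.15
tool_pos: [0.5213, -0.0012, 0.0773]
tool_rot: [0.558, -0.435, 0.557, 0.435]
contact_force: [-0.3, 0.4, 0.7]
gripper_width: 0.499
```

```bash
python3 - <<'E'
from h import *
p,W=cloud("scene"); cv2.imwrite("pics/s3.png",cv2.resize(p[150:330,150:400,::-1],None,fx=3,fy=3))
s=state();print(s['tool_pos'],s['contact_force'])
E
```

```text
[ 0.52152071 -0.00126847  0.0774078 ] [ 0.02210512  0.30952216 -0.23460846]
```

View pics/s3.png

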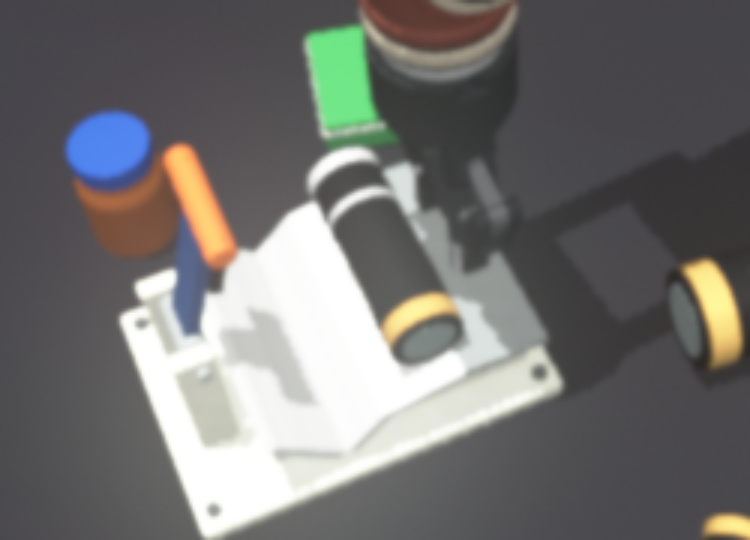

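>>> play_rows(motion=[[0, [-0.006, 0.0015, 0.01], 0], [0, [-0.01, 0.0025, 0.05], 0], [0, [-0.01, 0.0025, 0.1], 0], [1, [-0.01, 0.0025, 0.15], 0], [1, [-0.01, 0.0025, 0.183], 0]])

```text
time: 5.7
tool_pos: [0.5115, 0.0014, 0.2657]
tool_rot: [0.559, -0.437, 0.556, 0.433]
contact_force: [1.6, 0.7, 0.2]
gripper_width: 0.172
```

>>> play_rows(motion=[[1, [0.03, -0.0075, 0], 0], [1, [0.06, -0.015, 0], 0], [1, [0.09, -0.022, 0], 0], [1, [0.12, -0.03, 0], 0], [1, [0.15, -0.037, 0], 0]])

```text
time: 6.2
tool_pos: [0.6617, -0.0358, 0.2612]
tool_rot: [0.558, -0.435, 0.557, 0.435]
contact_force: [0.8, -1.2, 0.1]
gripper_width: 0.002
```

>>> play_rows(motion=[[1, [0.015, -0.003, 0], 0], [1, [0.0245, -0.0045, 0], 0], [1, [0.0245, -0.0045, 0], 0], [1, [0.0245, -0.0045, 0], 0], [1, [0.0245, -0.0045, 0], 0]])

```text
time: 6.7
tool_pos: [0.6848, -0.0398, 0.2607]
tool_rot: [0.558, -0.435, 0.557, 0.435]
contact_force: [0.2, 0.5, 0.2]
gripper_width: 0.001
```

```bash
python3 - <<'E'
from h import *
p,W=cloud("scene"); cv2.imwrite("pics/s4.png",cv2.resize(p[150:330,150:400,::-1],None,fx=3,fy=3))
s=state();print(s['time'],s['tool_pos'],s['contact_force'])
E
```

```text
6.75 [ 0.68479246 -0.03983492  0.26071303] [-1.22457442 -0.04154016  0.11993304]
```

View pics/s4.png

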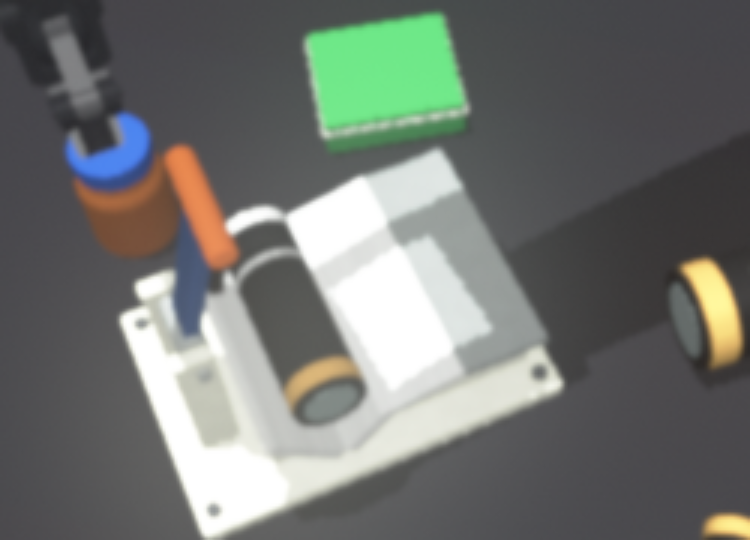

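>>> play_rows(motion=[[1, [0, 0, -0.02], 0], [1, [0, 0, -0.04], 0], [1, [0, 0, -0.06], 0], [1, [0, 0, -0.083], 0], [1, [0, 0, -0.083], 0]])

```text
time: 7.25
tool_pos: [0.6826, -0.0395, 0.173]
tool_rot: [0.556, -0.433, 0.559, 0.437]
contact_force: [0.1, -0.3, -0.8]
gripper_width: -0.003
```

>>> play_rows(motion=[[1, [0, 0, 0], 0], [1, [0, 0, 0], 0], [1, [0, 0, 0], 0], [1, [0, 0, 0], 0], [1, [0, 0, 0], 0]])

```text
time: 7.75
tool_pos: [0.6858, -0.0402, 0.1782]
tool_rot: [0.558, -0.435, 0.557, 0.435]
contact_force: [0.1, -0.3, -0.3]
gripper_width: 0.002
```

```bash
python3 - <<'E'
from h import *
p,W=cloud("scene"); cv2.imwrite("pics/s5.png",cv2.resize(p[150:330,150:400,::-1],None,fx=3,fy=3))
q,V=cloud("scene"); print(np.abs(p.astype(int)-q)[200:320,200:350].mean())
cams.grab_frame("top")
for c in("scene","top"):
  for t in("tube","clamp_handle"): print(c,t,[(round(r['score'],2),[round(float(v),3) for v in r['at']]) for r in nets.landmark_of(c,t)][:3])
s=state();print(s['time'],s['tool_pos'],s['contact_force'])
E
```

```text
0.2712037037037037
scene tube [(0.95, [0.348, 0.143, 0.029]), (0.95, [0.536, 0.251, 0.015]), (0.73, [0.619, -0.03, 0.058])]
scene clamp_handle [(0.6, [0.651, -0.031, 0.19]), (0.29, [0.553, -0.005, 0.066])]
top tube [(0.77, [0.349, 0.145, 0.029]), (0.68, [0.541, 0.245, 0.017])]
top clamp_handle [(0.72, [0.691, 0.151, -0.002])]
8.1 [ 0.68543474 -0.04015214  0.17721708] [-0.14987715 -0.71987724 -0.00598993]
```

View pics/s5.png

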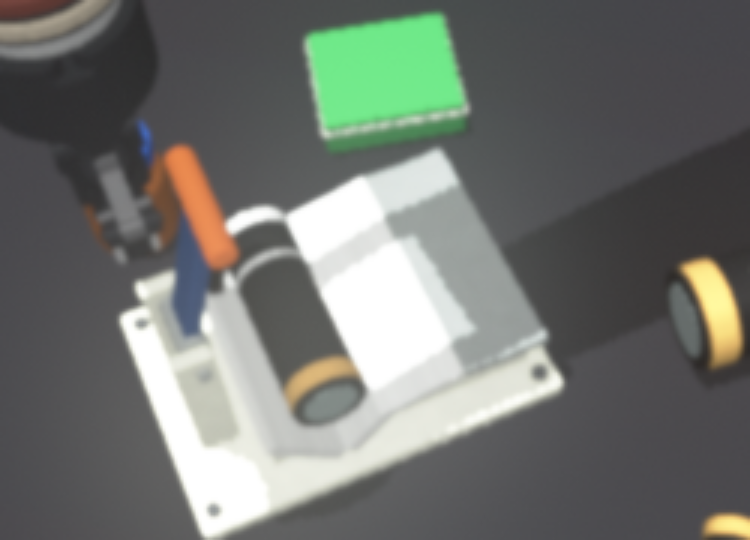

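The tube is still and seated, with the same image at (320,320) in two successive frames. Now I'll swing the clamp.

>>> play_rows(motion=[[1, [-0.008, 0.002, 0], 0], [1, [-0.014, 0.0035, 0], 0], [1, [-0.019, 0.0048, 0], 0], [1, [-0.024, 0.006, 0], 0], [1, [-0.028, 0.007, 0], 0]])

```text
time: 8.6
tool_pos: [0.657, -0.033, 0.1775]
tool_rot: [0.558, -0.435, 0.557, 0.435]
contact_force: [1.6, 0.1, -0.3]
gripper_width: -0.004
```

>>> play_rows(motion=[[1, [-0.004, 0.001, 0], 0], [1, [-0.008, 0.002, 0], 0], [1, [-0.012, 0.003, 0], 0], [1, [-0.016, 0.004, 0], 0], [1, [-0.018, 0.0045, 0], 0]])

```text
time: 9.1
tool_pos: [0.6389, -0.0285, 0.1773]
tool_rot: [0.557, -0.435, 0.558, 0.435]
contact_force: [-0.0, -0.5, -0.2]
gripper_width: 0.0
```

```bash
python3 - <<'E'
from h import *
p,W=cloud("scene"); cv2.imwrite("pics/s6.png",cv2.resize(p[150:330,150:400,::-1],None,fx=3,fy=3))
o=(p[...,0]>180)&(p[...,2]<90)&(W[...,2]>.12)&(np.hypot(W[...,0]-.62,W[...,1]+.02)<.1)
P=W[o]; print(len(P),np.median(P,0),P.max(0),P.min(0))
print([(r['score'],r['at']) for r in nets.landmark_of("scene","clamp_handle")])
s=state();print(s['time'],s['tool_pos'],s['contact_force'])
E
```

```text
109 [ 0.62597285 -0.01322187  0.1841519 ] [0.63814948 0.01213172 0.26533677] [ 0.60982489 -0.05417962  0.17446348]
[(0.62, [0.6217, -0.0247, 0.176])]
9.2 [ 0.63911305 -0.02849933  0.17734134] [0.13173971 0.15865292 0.41832598]
```

View pics/s6.png

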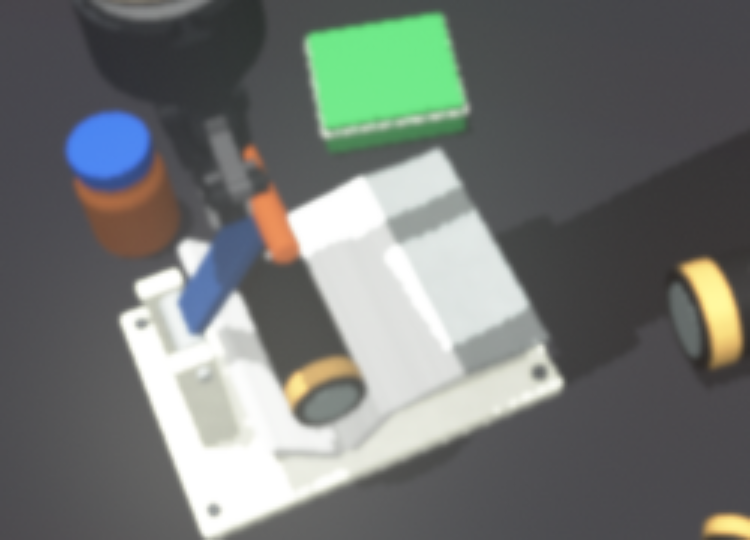

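>>> play_rows(motion=[[1, [0.003, -0.0008, 0.0], 0], [1, [0.003, -0.0008, 0.022], 0], [1, [-0.012, 0.003, 0.025], 0], [1, [-0.028, 0.007, 0.022], 0], [1, [-0.028, 0.007, 0.016], 0]])

```text
time: 9.7
tool_pos: [0.6112, -0.0214, 0.1941]
tool_rot: [0.558, -0.435, 0.557, 0.435]
contact_force: [0.4, -0.5, 1.0]
gripper_width: 0.001
```

>>> play_rows(motion=[[1, [-0.001, 0.0003, -0.006], 0], [1, [-0.003, 0.0008, -0.012], 0], [1, [-0.006, 0.0015, -0.018], 0], [1, [-0.01, 0.0025, -0.024], 0], [1, [-0.014, 0.0035, -0.03], 0]])

```text
time: 10.2
tool_pos: [0.5938, -0.0171, 0.1672]
tool_rot: [0.554, -0.432, 0.56, 0.438]
contact_force: [-30.8, 5.0, 29.2]
gripper_width: -0.001
```

```bash
python3 - <<'E'
from h import *
p,W=cloud("scene"); cv2.imwrite("pics/s7.png",cv2.resize(p[150:330,150:400,::-1],None,fx=3,fy=3))
print([(r['score'],r['at']) for r in nets.landmark_of("scene","clamp_handle")])
s=state();print(s['time'],s['tool_pos'],s['contact_force'])
E
```

```text
[(0.72, [0.6018, -0.0193, 0.1645])]
10.3 [ 0.59191292 -0.01660921  0.16525212] [-28.0422051    5.22045983  24.6322698 ]
```

View pics/s7.png

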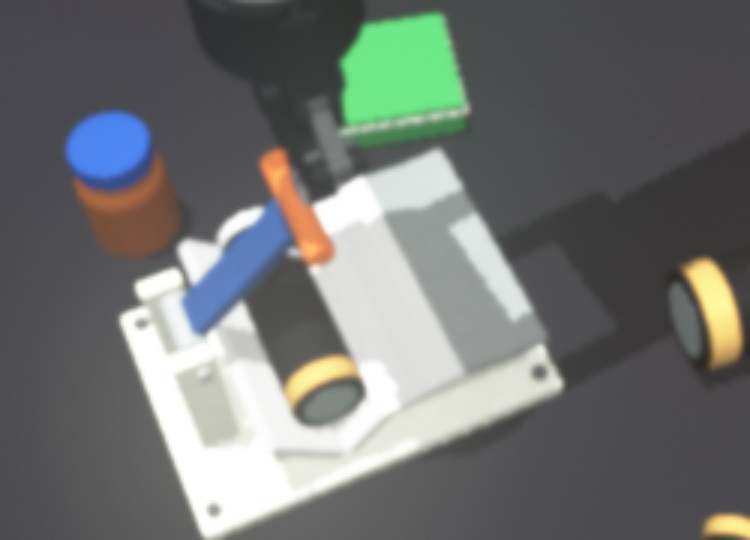

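>>> play_rows(motion=[[1, [-0.004, 0.001, 0.01], 0], [1, [-0.004, 0.001, 0.025], 0], [1, [0, 0, 0.035], 0], [1, [0.01, -0.0025, 0.035], 0], [1, [0.01, -0.0025, 0.03], 0]])

```text
time: 10.8
tool_pos: [0.6096, -0.0213, 0.1944]
tool_rot: [0.558, -0.436, 0.557, 0.434]
contact_force: [0.8, -1.1, 0.4]
gripper_width: 0.001
```

```bash
python3 - <<'E'
from h import *
p,W=cloud("scene"); cv2.imwrite("pics/s8.png",cv2.resize(p[150:330,150:400,::-1],None,fx=3,fy=3))
print([(r['score'],r['at']) for r in nets.landmark_of("scene","clamp_handle")])
s=state();print(s['time'],s['tool_pos'],s['contact_force'])
E
```

```text
[(0.87, [0.5865, -0.0144, 0.1303]), (0.7, [0.6196, -0.0289, 0.0584])]
10.9 [ 0.60707514 -0.02075876  0.19131198] [-0.41759134 -0.41440665 -0.5296594 ]
```

View pics/s8.png

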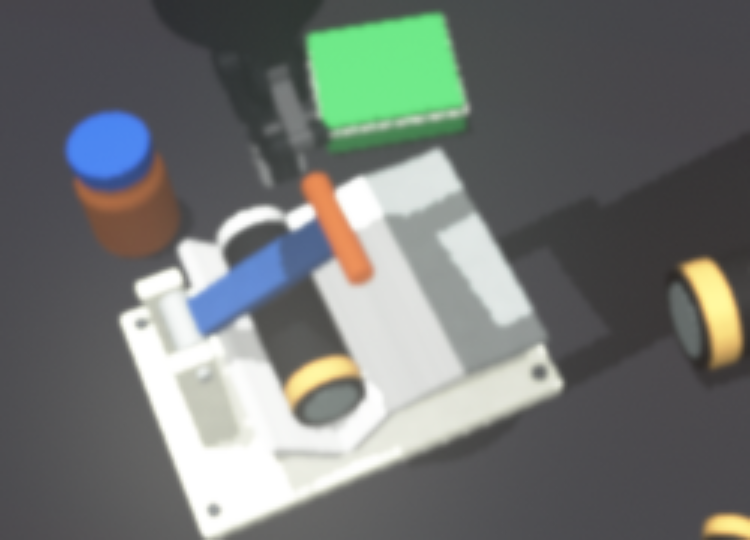

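It is sinking by its own weight, so I'll rise a little and wait.

>>> play_rows(motion=[[1, [0, 0, 0.01], 0], [1, [0, 0, 0.01], 0], [1, [0, 0, 0.01], 0], [1, [0, 0, 0.01], 0], [1, [0, 0, 0.01], 0]])

```text
time: 11.4
tool_pos: [0.6073, -0.0206, 0.2032]
tool_rot: [0.557, -0.435, 0.558, 0.435]
contact_force: [0.2, -0.1, 0.7]
gripper_width: 0.003
```

>>> play_rows(motion=[[1, [0, 0, 0], 0], [1, [0, 0, 0], 0], [1, [0, 0, 0], 0], [1, [0, 0, 0], 0], [1, [0, 0, 0], 0]])

```text
time: 11.9
tool_pos: [0.6074, -0.0206, 0.2033]
tool_rot: [0.558, -0.435, 0.558, 0.435]
contact_force: [-0.1, -0.2, 0.5]
gripper_width: -0.001
```

```bash
cat > look.py <<'E'
from h import *
import sys
p,W=cloud("scene"); cv2.imwrite(sys.argv[1],cv2.resize(p[150:330,150:400,::-1],None,fx=3,fy=3))
o=(p[...,0]>150)&(p[...,2]<90)&(p[...,1]<130)&(W[...,2]>.07)&(np.hypot(W[...,0]-.58,W[...,1]+.02)<.06)
P=W[o]; print('handle surf',len(P),np.median(P,0).round(4),np.percentile(P,98,axis=0).round(4))
for t in("clamp_handle","tube","dish","jar","slide_box"): print(t,[(round(r['score'],2),np.round(r['at'],3)) for r in nets.landmark_of("scene",t)])
s=state();print(s['time'],s['tool_pos'],s['contact_force'])
E
python3 look.py pics/s9.png
```

```text
handle surf 319 [0.5969 0.0217 0.5282] [0.6396 0.0375 0.531 ]
clamp_handle [(0.88, array([ 0.581, -0.012,  0.096]))]
tube [(0.87, array([0.349, 0.143, 0.028])), (0.76, array([ 0.62 , -0.032,  0.059])), (0.65, array([0.536, 0.25 , 0.013]))]
dish [(0.55, array([0.692, 0.149, 0.001]))]
jar [(0.74, array([ 0.641, -0.18 ,  0.001]))]
slide_box [(0.93, array([ 0.448, -0.168, -0.   ]))]
12.2 [ 0.60745192 -0.02064341  0.2033024 ] [-0.20083317 -0.71694398 -0.37873845]
```

View pics/s9.png

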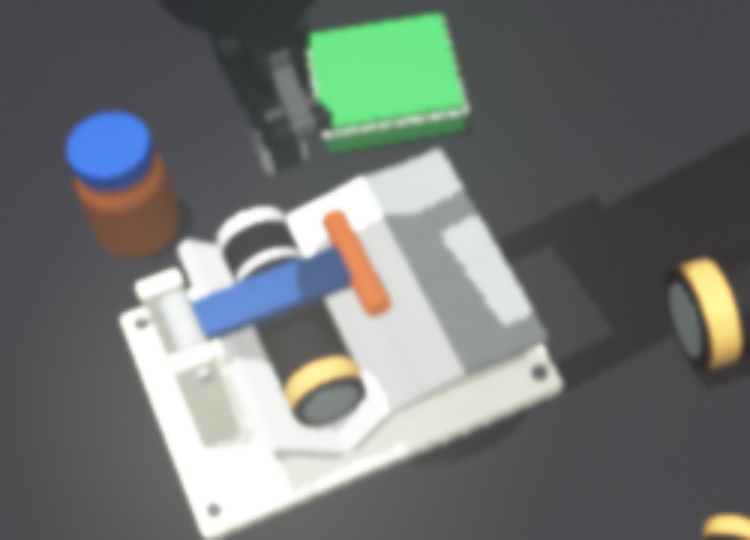

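The arm looks shut, with the handle at about z = 0.096. I'll press lightly from above to confirm it.

>>> play_rows(motion=[[1, [-0.024, 0.0065, 0], 0], [1, [-0.024, 0.0065, -0.03], 0], [1, [-0.024, 0.0065, -0.06], 0], [1, [-0.024, 0.0065, -0.085], 0], [1, [-0.024, 0.0065, -0.09], 0]])

```text
time: 12.7
tool_pos: [0.5809, -0.0137, 0.1094]
tool_rot: [0.556, -0.433, 0.559, 0.437]
contact_force: [-0.1, 0.6, -0.1]
gripper_width: 0.0
```

>>> play_rows(motion=[[1, [0, 0, -0.002], 0], [1, [0, 0, -0.004], 0], [1, [0, 0, -0.006], 0], [1, [0, 0, -0.008], 0], [1, [0, 0, -0.009], 0]])

```text
time: 13.2
tool_pos: [0.5838, -0.0142, 0.1049]
tool_rot: [0.558, -0.435, 0.557, 0.435]
contact_force: [-0.4, 0.2, 0.7]
gripper_width: 0.002
```

>>> play_rows(motion=[[1, [0, 0, -0.001], 0], [1, [0, 0, -0.002], 0], [1, [0, 0, -0.003], 0], [1, [0, 0, -0.003], 0], [1, [0, 0, -0.003], 0]])

```text
time: 13.7
tool_pos: [0.5837, -0.0142, 0.1026]
tool_rot: [0.558, -0.435, 0.557, 0.435]
contact_force: [-4.5, -0.0, 6.3]
gripper_width: 0.002
```

Contact came at z ≈ 0.103, which is the height expected for a shut arm. Retreating.

>>> play_rows(motion=[[1, [0, 0, 0.01], 0], [1, [0, 0, 0.04], 0], [1, [0, 0, 0.08], 0], [1, [-0.04, 0.01, 0.12], 0], [1, [-0.08, 0.02, 0.15], 0]])

```text
time: 14.2
tool_pos: [0.51, 0.0041, 0.2488]
tool_rot: [0.558, -0.435, 0.557, 0.434]
contact_force: [0.4, -0.4, 1.2]
gripper_width: -0.001
```

>>> play_rows(motion=[[1, [-0.04, 0.04, 0], 0], [1, [-0.06, 0.08, 0], 0], [1, [-0.06, 0.12, 0], 0], [1, [-0.06, 0.15, 0], 0], [1, [-0.06, 0.15, 0], 0]])

```text
time: 14.7
tool_pos: [0.4494, 0.1569, 0.2469]
tool_rot: [0.557, -0.436, 0.556, 0.436]
contact_force: [0.4, -0.7, 0.0]
gripper_width: 0.001
```

```bash
python3 look.py pics/s10.png; python3 - <<'E'
from h import *
p,W=cloud("top")
o=(p[...,0]>150)&(p[...,2]<90)&(W[...,2]>.07)&(np.hypot(W[...,0]-.58,W[...,1]+.014)<.05)
P=W[o]; print('handle top',len(P),np.median(P,0).round(4),np.percentile(P,97,axis=0).round(4))
o=(W[...,2]>.06)&(W[...,2]<.09)&(np.hypot(W[...,0]-.621,W[...,1]+.025)<.07)&(p.max(2)<90)
P=W[o]; print('tube',cv2.minAreaRect((P[:,:2]*1000).astype(np.float32)),np.percentile(P[:,2],98))
for t in("tube","clamp_handle"): print([(round(r['score'],2),np.round(r['at'],3)) for r in nets.landmark_of("top",t)])
E
```

```text
handle top 379 [ 0.58   -0.0129  0.1012] [0.5916 0.0178 0.1043]
tube ((618.8508911132812, -27.918121337890625), (127.0438003540039, 40.90582275390625), 76.32492065429688) 0.08594708475710822
[(0.85, array([0.348, 0.145, 0.028])), (0.58, array([ 0.62 , -0.03 ,  0.062]))]
[(0.69, array([ 0.58 , -0.013,  0.095]))]
  return _methods._mean(a, axis=axis, dtype=dtype,
  ret = um.true_divide(
Traceback (most recent call last):
  File "look.py", line 5, in <module>
    P=W[o]; print('handle surf',len(P),np.median(P,0).round(4),np.percentile(P,98,axis=0).round(4))
                                                               ~~~~~~~~~~~~~^^^^^^^^^^^^^
IndexError: index -1 is out of bounds for axis 0 with size 0
```

View pics/s10.png

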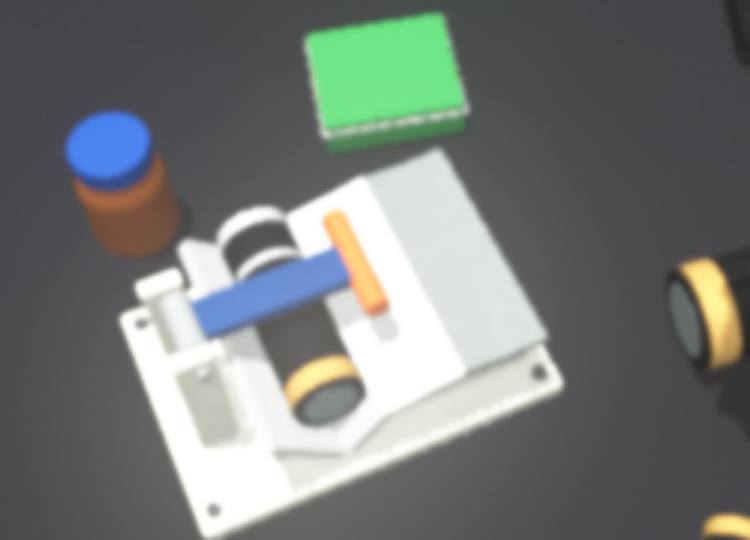

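```bash
python3 -c "
from plant import workorder
print(workorder.job_done())"
```

```text
the job is handed in; nothing more can be done
None
```

I handed the job in with the tube seated in the vee, the hold-down arm shut on it and the robot clear. No verdict came back, so this rests on my own checks.

- **Tube:** I pushed it over the crest with both fingers, and no contact reading was above about 2 N. It rolled down into the vee by itself, and two successive pictures matched before I touched the arm. In the last top view its outline centre is at (0.619, -0.028) m, with its highest point at about 0.086 m. Its axis is within about 0.01 rad of the vee's.
- **Hold-down arm:** I pushed the handle to about 0.95 rad. On the next press the finger slipped to the front of the handle, with a contact force of about 28 N sideways and 25 N up. I backed off, and the arm sank shut by its own weight. A light press met the handle at 0.103 m, the height expected for a shut arm, and the networks put the handle at 0.095 m.
- **Bystanders:** The networks put the dish, jar and slide box within about 5 mm of where they started. That reading is from just before the light press. The final reading failed because the checking script crashed, but the last picture shows the jar and slide box unchanged; the dish was outside that crop.

The clock stood at about 14.8 s of the 48 s allowed at my last look, and the robot was touching nothing.

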